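# Run the filter blocks home on the microscope's loading rail

## Robot

A 6-joint arm with a two-finger parallel gripper is mounted at the origin on the work surface. World frame = base frame: x ahead of the robot, y to its left, z up, the work surface at z = 0. Lengths are in m, angles in rad, forces in N, time in s.
With the tool pointing down it reaches from about 0.3 to 0.825 m from the base axis. Payload 5.4 kg.
Tool frame: the origin (TCP) lies on the mounting face of the last link; the fingertips stand 190 mm ahead of it and the grasp point (between the pads) lies ahead of it (arm.hold_point_z is the z of the grasp point in the tool frame, in m); z points along the fingers, y is the line along which they close (so a half turn about z gives the same grasp; the last joint's range is limited). The gripper opens to 92 mm and grips with 3 to 60 N. Pads are 20 mm wide; open, the fingers measure 128 mm over their backs; the gripper's body (75 mm by 189 mm) begins 69 mm behind the grasp point.
Start: joints at [1.093, 0.158, 1.597, -0, 1.386, -0.21], TCP at [0.152, 0.554, 0.405] pointing down, gripper open.
Joint ranges: [-2.91, 2.91], [-0.94, 2.29], [0.18, 2.7], [-1.29, 4.43], [0.17, 2.64], [-3, 3]. Speed limits (rad/s): [2.57, 2.57, 3.14, 3.14, 3.14, 3.14].

## Interface

Orientations are given as a unit quaternion [x, y, z, w].
In Python, from plant import readout, viewer, arm gives the robot as it stands.
- The arm moves only by the tool send_rows, never from a script. Its argument "steps" is a list of rows, each a list of 2 entries, a list of its own where there are three numbers: the shift along the tool's x, y, z in cm, then the turn, a rotation vector about the tool's x, y, z in degrees. A call has 1 to 5 rows; each row shifts and turns the commanded pose from where the row before left it, along the tool's axes as they then stand; what a row does not reach is not made up. A row lasts 1/8 s, in which the tool goes at most 62.5 mm and 10.7 degrees, less where a joint would pass 70% of its speed; a pose out of reach is approached as far as the arm can. A call with a gripper value outside its range is refused whole. "hand" is the opening, from 0 (shut) to 1 (fully open), set as the call begins (left out, the last holds). The fingers move at their own pace and stop on an object; the grip force is fixed at half the most. Time passes only in rows, so rows that do not move let the fingers close. It gives the time, the measured TCP pose, the force, the opening and the grip force at its end, in the units of the state.
- readout.get_state(): the state, without advancing time (a new reading comes with each control period).
- viewer.capture(name): name is "side" or "top"; returns a dict with "pixels" (384x512x3 uint8, blue, green, red), "depth" (384x512 float32, m along the optical axis (not along the pixel's ray), 0 where there is no reading), "K" (3x3 intrinsics, pixels), "cam_to_world" (4x4, takes a point from camera to world coordinates). Camera axes: x right, y up, looking along -z (the intrinsics and any distortion apply to the point x, -y, -z); pixel columns grow to the right and rows downward; lengths in m; the calibration is good to about 2 mm. A picture is of the moment at which its call begins.
- arm.hand_in(): hands the job in; it is judged then, once.
The state is a dict: "clock": time; "joint_pos": joint angles; "qd": joint speeds; "tau": joint torques, N m; "eef_pos": TCP position; "ee_rot": TCP orientation; "ft_force": force on the tool from outside, world axes, zero at the start; "wrist_torque": the same for the moment, N m; "opening": opening from 0.0 (shut) to 1.0 (fully open); "gripper_force": force on a finger pad.
Only numpy, scipy, OpenCV 4.12 (cv2) and the standard library are available. Lean on these libraries where they do the work, as an engineer would, in place of code of your own. Each camera call takes 0.05 s, during which the arm holds its last target. There are 200 camera calls.

## Task

With the fingertips, slowly push the row of four filter blocks along the loading rail from behind, as one unbroken train, until the front block sits against the end stop. Then swing the rail's keeper bar with a fingertip as far as it goes, so that it lies square across the rail behind the last block. Only push: do not lift any block, and leave the spare block and the other things on the bench where they are.

Things in the scene. Friction and masses are not known exactly. Their poses are not given: they have to be found in the camera images.
- rail: aluminium channel 360 mm long, 58 mm wide, fixed to the bench. Origin: centre of its underside, on the bench. y axis along the channel to the end stop (steel block 60 mm wide, 15 thick, 48 high); x across, z up. The -y end is open. Channel floor 8 mm above the bench; side lips (inner gap 47 mm, 5 mm thick) rise to 18 mm. The keeper's pivot stands on a bracket at the -x side
- stop_face (a point): point on the end stop's face, at the middle of the channel floor: 165 mm from the rail's origin along its +y, 8 mm above the bench
- open_end (a point): middle of the channel floor at the open end: 180 mm from the rail's origin along its -y, 8 mm above the bench
- block_1: front block of the row, nearest the end stop: a black microscope filter cube with a round glass window on top, 40 mm along the rail, 44 mm across, 38 mm high, about 80 g. Origin: centre of its underside, which rests on the channel floor; y axis along the rail
- block_2: second filter block of the row, same size, touching the first
- block_3: third filter block of the row, same size, touching the second
- block_4: last filter block of the row (farthest from the stop), same size; its rear face, 20 mm behind its origin, is the one to push. With the row home this face is 160 mm from the end stop, and the closed keeper clears it by 5 mm
- keeper (a joint): angle (rad) of the keeper, a flat steel bar that swings level on an upright pivot, with light friction (1 N at 60 mm), and stays where left. Grows anticlockwise from above: 0 = fully away (points to the rail's open end and 30 degrees outward), 0.52 = parallel to the rail, outside it, 2.09 = far limit, square across the rail, pointing to the rail's +x. Starts between 0 and 0.5
- keeper_pivot (a point): on the keeper's pivot axis at the bar's mid-height, 29 mm above the bench; 55 mm to the rail's -x and 6 mm to its -y from the rail's origin. The bar is 88 mm long from this axis, 12 mm thick, and spans 21 to 37 mm above the bench (over the lips, below the blocks' tops); the hub is 18 mm across
- keeper_tip (a point): middle of the bar's free end, 88 mm from the pivot axis, 29 mm above the bench
- spare_block: a fifth filter block, same size, standing on the bench away from the rail: not part of the row, leave it. Origin: centre of its underside
- oil_bottle: small white dropper bottle with a yellow collar, 36 mm across, 92 mm high: leave it. Origin: centre of its underside
- objective_can: clear objective-lens can with a black foot, 44 mm across, 56 mm high: leave it. Origin: centre of its underside
- phone: black phone lying flat, 150 x 73 x 9 mm: leave it. Origin: centre of its underside
- mouse: black computer mouse, 105 x 60 x 32 mm: leave it. Origin: centre of its underside
- screwdriver: screwdriver lying on the bench, 160 mm long: leave it
- slide_box: grey slide box with a white lid, 87 x 102 x 31 mm: leave it. Origin: centre of its underside
Not all that is in view belongs to the job. Leave any blue or red look-alike of the block_4 alone.

How it is judged:
By the outcome, as a careful person would: the job done as asked, in the order asked, and still so for the second after the job is handed in, with the robot touching nothing.
It also fails if it takes over 58 s, if anything falls off the work surface, if the arm or the gripper's body presses on something with over 40 N, if the wrist force passes 120 N, or if a joint passes its speed limit or range.

## Working session

There is one attempt and no reset: what is moved stays moved. The work goes in short steps, Python scripts to look and compute and a tool call to move; the robot and the scene stay as the last step left them, time stands still between calls to the robot, and variables do not carry over. Pictures are saved under pics/ and viewed, at most 10 in all, crops included, and the job is handed in when it is done.

Besides the shell and the picture viewer there is one more tool, called after "Emit:" by a JSON object that holds its "fn" and its "kwargs", one argument or row to a line. send_rows: Moves the arm, as the interface text tells. Its arguments: {"type":"object","properties":{"steps":{"type":"array","items":{"type":"array"}},"hand":{"type":"number"}},"required":["steps"]}

```bash
mkdir -p pics; ls
python3 - <<'E'
from plant import readout, viewer, arm
import cv2, numpy as np, pickle
print(readout.get_state(), arm.hold_point_z)
for n in("top","side"):
    c=viewer.capture(n); cv2.imwrite(f"pics/{n}0.png",c["pixels"]); pickle.dump(c,open(f"{n}0.pkl","wb")); print(n,c["K"].tolist(),np.round(c["cam_to_world"],3).tolist(), [k for k in c])
E
```

```text
pics
{'clock': 0.0, 'joint_pos': array([ 1.09291620e+00,  1.59073561e-01,  1.59820999e+00, -2.85428703e-05,
        1.38620047e+00, -2.10110185e-01]), 'qd': array([-0.00153705, -0.00135069, -0.00059575,  0.00083803,  0.00019222,
        0.00094078]), 'tau': array([-1.19640808e-03, -3.85584283e+01, -3.22101045e+01,  6.99757738e-02,
        3.81645968e-02, -1.56024435e-04]), 'eef_pos': array([0.15203654, 0.55425455, 0.40371596]), 'ee_rot': array([ 1.33482675e-01,  9.91050696e-01, -8.95012386e-04, -3.05728375e-04]), 'ft_force': array([ 0.51979677, -0.14269202,  0.08174957]), 'wrist_torque': array([ 0.01846275, -0.03832263, -0.00724049]), 'gripper_force': 0.0, 'opening': 0.9985783930271112} 0.1714
top [[384.3675380420825, 0.0, 247.0373032796481], [0.0, 384.3675380420825, 186.36599683914935], [0.0, 0.0, 1.0]] [[0.004, 0.99, -0.14, 0.387], [-1.0, 0.003, -0.007, 0.006], [-0.007, 0.14, 0.99, 1.36], [0.0, 0.0, 0.0, 1.0]] ['pixels', 'depth', 'K', 'cam_to_world']
side [[351.06592491622405, 0.0, 259.56991745884], [0.0, 351.06592491622405, 188.2609334303069], [0.0, 0.0, 1.0]] [[0.717, 0.513, -0.472, 0.1], [-0.697, 0.542, -0.469, -0.427], [0.015, 0.665, 0.746, 0.759], [0.0, 0.0, 0.0, 1.0]] ['pixels', 'depth', 'K', 'cam_to_world']
```

View pics/top0.png

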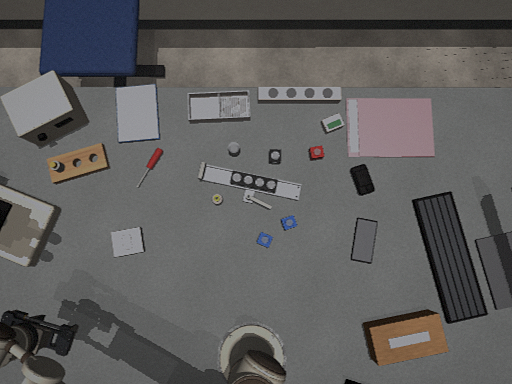

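View pics/side0.png

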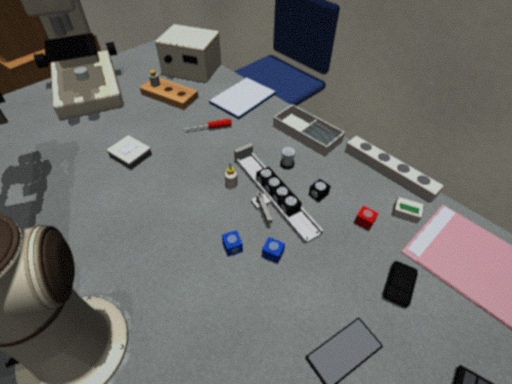

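Top view: the rail runs from its end stop (202,172) to its open end (300,190). The four-block row spans (237,178)–(270,186), the keeper pivot is at (249,196) and the keeper tip at (271,207). Candidates for the block: black blocks in the channel (the row), a lone black block at (275,156) (the spare), red at (317,152), and blue at (264,240) and (289,222). The row is the one in the channel. Next I measure and confirm with an enlarged crop.

```bash
cat > h.py <<'E'
import numpy as np, cv2, pickle
def xyz(c):
    K=c["K"];d=c["depth"];v,u=np.mgrid[:d.shape[0],:d.shape[1]]
    p=np.stack([(u-K[0,2])/K[0,0]*d,-(v-K[1,2])/K[1,1]*d,-d],-1)
    T=c["cam_to_world"];return p@T[:3,:3].T+T[:3,3]
def ray(c,u,v,z):
    K=c["K"];T=c["cam_to_world"];r=T[:3,:3]@np.array([(u-K[0,2])/K[0,0],-(v-K[1,2])/K[1,1],-1])
    return T[:3,3]+r*(z-T[2,3])/r[2]
def proj(c,P):
    K=c["K"];T=c["cam_to_world"];q=T[:3,:3].T@(np.asarray(P)-T[:3,3]);return K[0,0]*q[0]/-q[2]+K[0,2],K[1,1]*q[1]/q[2]+K[1,2]
E
python3 - <<'E'
from h import *
t=pickle.load(open("top0.pkl","rb"));s=pickle.load(open("side0.pkl","rb"))
a=cv2.resize(t["pixels"][150:220,190:310],None,fx=6.5,fy=6.5,interpolation=cv2.INTER_CUBIC)[:,:780]
b=cv2.resize(s["pixels"][135:245,205:340],None,fx=5,fy=5,interpolation=cv2.INTER_CUBIC)
cv2.imwrite("pics/cropT.png",a);cv2.imwrite("pics/cropS.png",b)
for n,c in(("top",t),("side",s)):
    P=xyz(c);z=P[...,2]; g=c["pixels"].max(-1)
    reg=(P[...,0]>.35)&(P[...,0]<.6)&(P[...,1]>-.25)&(P[...,1]<.25)
    print(n,"bench z",np.median(z[reg]))
    for lab,m in(("high>.036",reg&(z>.036)&(z<.06)),("low .006-.06",reg&(z>.006)&(z<.06))):
        k,l,st,ce=cv2.connectedComponentsWithStats(m.astype(np.uint8))
        for i in range(1,k):
            if st[i,4]<25: continue
            q=P[l==i]; r=cv2.minAreaRect(q[:,:2].astype(np.float32)*1000)
            print(lab,ce[i].round(),st[i,4],"c",q.mean(0).round(4),"rect",np.round(r[0],1),np.round(r[1],1),round(r[2],1))
E
```

```text
top bench z 0.0013782639766397597
high>.036 [258. 183.] 421 c [ 0.5825 -0.021   0.0464] rect [588.2  -7.8] [161.3  44.5] 81.0
high>.036 [218. 199.] 55 c [0.5281 0.1159 0.0479] rect [529.8 116.7] [31.4 31.2] 0.3
high>.036 [250. 196.] 28 c [0.5379 0.0061 0.0403] rect [536.5   6.1] [24.6 16.8] 54.9
high>.036 [289. 222.] 122 c [ 0.4505 -0.1293  0.0393] rect [ 450.  -129.6] [38.9 43.6] 20.8
high>.036 [265. 239.] 129 c [ 0.3916 -0.0456  0.0396] rect [391.2 -45.7] [43.1 39.5] 66.9
low .006-.06 [263. 188.] 1176 c [ 0.5679 -0.0392  0.0274] rect [546.9  -3.2] [105.9 343.8] 0.0
low .006-.06 [218. 200.] 65 c [0.5264 0.1151 0.044 ] rect [528.9 116.3] [33.2 32. ] 0.3
low .006-.06 [289. 222.] 160 c [ 0.4493 -0.1289  0.0376] rect [ 447.4 -130.5] [44.5 45.7] 20.8
low .006-.06 [265. 239.] 157 c [ 0.3915 -0.0452  0.038 ] rect [393.3 -46. ] [44.3 43.8] 68.7
side bench z -0.0010130065183541204
high>.036 [230. 175.] 92 c [0.5255 0.113  0.0463] rect [527.8 115.3] [27.3 31.4] 48.8
high>.036 [280. 192.] 582 c [ 0.5815 -0.0243  0.044 ] rect [587.6  -6.6] [162.   43.9] 81.5
high>.036 [260. 195.] 40 c [0.5379 0.007  0.0386] rect [536.9   3.6] [35.8 16.2] 66.7
high>.036 [232. 239.] 181 c [ 0.3921 -0.0453  0.0374] rect [391.7 -44.4] [44.5 39.6] 67.8
high>.036 [273. 246.] 208 c [ 0.4501 -0.129   0.0376] rect [ 450.  -128.7] [40.3 43.5] 19.9
low .006-.06 [281. 204.] 1878 c [ 0.5671 -0.0428  0.0255] rect [548.5  -0.8] [102.9 350.5] 0.0
low .006-.06 [231. 179.] 179 c [0.5237 0.1109 0.0342] rect [526.8 115.3] [28.5 32.9] 49.1
low .006-.06 [232. 242.] 380 c [ 0.3881 -0.0498  0.0315] rect [391.3 -45.3] [46.6 40.2] 67.2
low .006-.06 [273. 249.] 403 c [ 0.4461 -0.1324  0.0315] rect [ 451.2 -128.9] [43.4 44.8] 20.5
```

View pics/cropT.png

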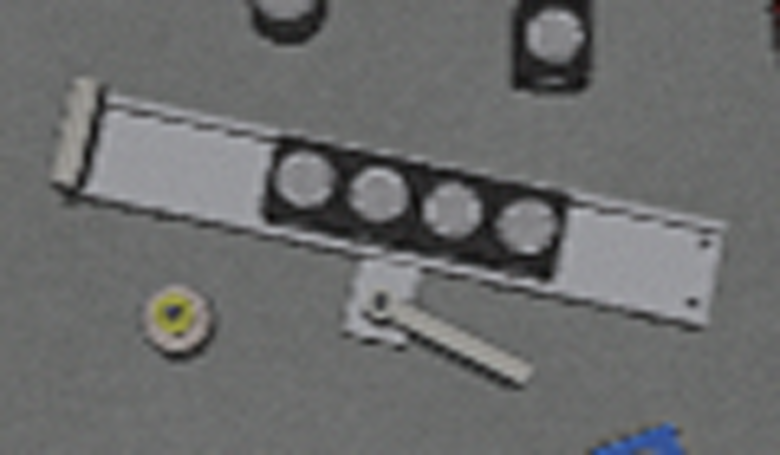

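View pics/cropS.png

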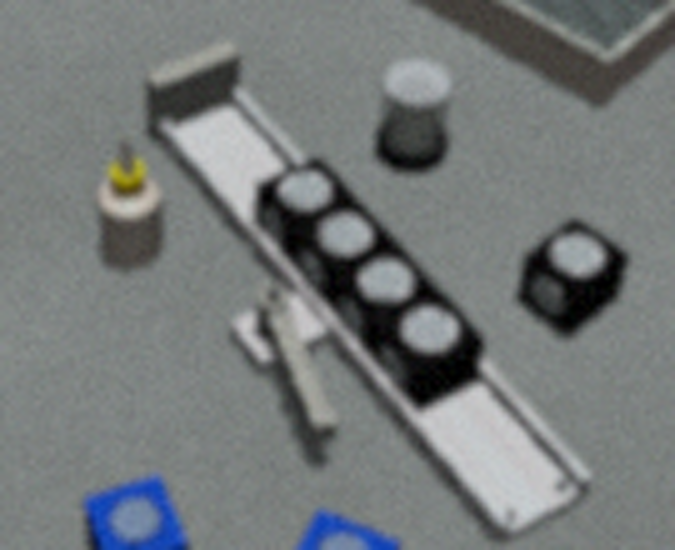

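The crops show four touching black blocks in the channel. The channel is empty on both sides of them, and the keeper is nearly parallel to the rail, pointing to its open end. The lone black block outside the rail is the spare.

Run:
```python
from h import *
for n in("top","side"):
    c=pickle.load(open(n+"0.pkl","rb"));P=xyz(c);z=P[...,2]
    reg=(P[...,0]>.48)&(P[...,0]<.72)&(P[...,1]>-.25)&(P[...,1]<.22)
    for lab,m in(("high",reg&(z>.036)&(z<.06)),("low",reg&(z>.006)&(z<.06))):
        k,l,st,ce=cv2.connectedComponentsWithStats(m.astype(np.uint8))
        for i in range(1,k):
            if st[i,4]<20: continue
            q=P[l==i]; r=cv2.minAreaRect(q[:,:2].astype(np.float32)*1000)
            print(n,lab,ce[i].round(),st[i,4],"c",q.mean(0).round(4),"rect",np.round(r[0],1),np.round(r[1],1),round(r[2],1))
t=pickle.load(open("top0.pkl","rb"));s=pickle.load(open("side0.pkl","rb"))
T=lambda u,v,z:(ray(t,190+(u+.5)/6.5-.5,150+(v+.5)/6.5-.5,z)*1000).round(1)
S=lambda u,v,z:(ray(s,205+(u+.5)/5-.5,135+(v+.5)/5-.5,z)*1000).round(1)
for nm,a in dict(open_px=(T,724,227,.018),open_mx=(T,704,326,.018),stop_top_a=(T,88,78,.048),stop_top_b=(T,57,185,.048),
 w1=(T,304,179,.046),w4=(T,526,226,.046),w1s=(S,305,190,.046),w4s=(S,430,329,.046),piv=(T,381,299,.040),tip=(T,528,372,.037),tips=(S,325,415,.037),
 pivs=(S,270,294,.040),open_px_s=(S,588,482,.018),open_mx_s=(S,500,535,.013)).items(): print(nm,a[0](*a[1:]))
```

```text
top high [234. 148.] 89 c [0.7045 0.0615 0.0541] rect [704.6  61.3] [30. 35.] 0.1
top high [317. 152.] 111 c [ 0.6977 -0.2286  0.0391] rect [ 697.1 -229.1] [39.5 42.3] 7.7
top high [275. 155.] 111 c [ 0.6832 -0.0822  0.0393] rect [683.1 -82.3] [35.4 40.1] 89.5
top high [202. 170.] 80 c [0.629  0.1729 0.0478] rect [629.4 173.1] [14.9 60. ] 79.9
top high [254. 181.] 601 c [ 0.5906 -0.0086  0.0463] rect [591.4  -8.3] [160.9  45.5] 77.9
top high [218. 199.] 55 c [0.5281 0.1159 0.0479] rect [529.8 116.7] [31.4 31.2] 0.3
top high [250. 196.] 28 c [0.5379 0.0061 0.0403] rect [536.5   6.1] [24.6 16.8] 54.9
top low [234. 150.] 123 c [0.702  0.0608 0.0438] rect [703.3  61.2] [39.9 32.5] 89.9
top low [316. 152.] 167 c [ 0.6954 -0.2268  0.035 ] rect [ 696.7 -227.5] [41.5 43. ] 3.8
top low [275. 156.] 152 c [ 0.6803 -0.0825  0.0359] rect [682.1 -82.4] [43.6 37.1] 2.6
top low [250. 183.] 1765 c [0.5854 0.005  0.0274] rect [572.9  13.5] [366.5 114.6] 76.4
top low [218. 200.] 65 c [0.5264 0.1151 0.044 ] rect [528.9 116.3] [33.2 32. ] 0.3
side high [243. 149.] 108 c [0.6285 0.1726 0.044 ] rect [629.9
[... 679 characters left out ...]
006 0.0573 0.0368] rect [703.7  61.9] [32.  39.6] 0.4
side low [231. 179.] 179 c [0.5237 0.1109 0.0342] rect [526.8 115.3] [28.5 32.9] 49.1
side low [319. 190.] 310 c [ 0.6783 -0.0857  0.0297] rect [683.6 -82.5] [40.2 48.8] 89.7
side low [365. 217.] 314 c [ 0.6913 -0.2296  0.0311] rect [ 697.3 -228.9] [42.9 43.5] 5.3
open_px [ 583.5 -174.5   18. ]
open_mx [ 529.5 -162.9   18. ]
stop_top_a [658.6 168.7  48. ]
stop_top_b [600.5 184.   48. ]
w1 [604.5  52.5  46. ]
w4 [579.6 -65.7  46. ]
w1s [604.8  52.3  46. ]
w4s [580.6 -65.8  46. ]
piv [541.   11.3  40. ]
tip [502.6 -66.9  37. ]
tips [505.1 -62.9  37. ]
pivs [539.9  13.6  40. ]
open_px_s [ 582.9 -176.2   18. ]
open_mx_s [ 528.8 -164.4   13. ]
```

Emit:
{"fn": "send_rows", "kwargs": {
  "hand": 0,
  "steps": [
    [[0,0,0],[0,0,9.6]],
    [[0,0,0],[0,0,9.6]],
    [[0,0,0],[0,0,9.6]],
    [[0,0,0],[0,0,9.6]],
    [[0,0,0],[0,0,9.6]]
  ]
}}

```text
clock: 0.72
eef_pos: [0.1521, 0.5543, 0.4041]
ee_rot: [0.527, 0.85, -0.001, 0.0]
ft_force: [-0.1, -0.5, -0.3]
opening: 0.483
gripper_force: 0.0
```

Emit:
{"fn": "send_rows", "kwargs": {
  "steps": [
    [[0,0,0],[0,0,9.6]],
    [[0,0,0],[0,0,9.6]],
    [[0,0,0],[0,0,9.6]],
    [[0,0,0],[0,0,9.75]],
    [[0,0,0],[0,0,0]]
  ]
}}

```text
clock: 1.35
eef_pos: [0.1521, 0.5544, 0.4042]
ee_rot: [0.776, 0.631, -0.0, 0.0]
ft_force: [0.1, -0.4, -0.1]
opening: 0.003
gripper_force: 0.0
```

Emit:
{"fn": "send_rows", "kwargs": {
  "steps": [
    [[-2.9,2.7,0],[0,0,0]],
    [[-2.9,2.7,0],[0,0,0]],
    [[-2.9,2.7,0],[0,0,0]],
    [[-2.9,2.7,0],[0,0,0]],
    [[-2.9,2.7,0],[0,0,0]]
  ]
}}

```text
clock: 1.98
eef_pos: [0.2548, 0.3836, 0.4046]
ee_rot: [0.775, 0.632, -0.0, 0.0]
ft_force: [-0.4, 0.3, 0.2]
opening: 0.01
gripper_force: 0.0
```

Emit:
{"fn": "send_rows", "kwargs": {
  "steps": [
    [[-4.3,4.1,0],[0,0,0]],
    [[-4.3,4.1,0],[0,0,0]],
    [[-4.3,4.1,0],[0,0,0]],
    [[-4.3,4.1,0],[0,0,0]],
    [[-4.3,4.1,0],[0,0,0]]
  ]
}}

```text
clock: 2.6
eef_pos: [0.4112, 0.1303, 0.4048]
ee_rot: [0.775, 0.631, 0.0, 0.0]
ft_force: [0.2, 0.9, -0.7]
opening: 0.006
gripper_force: 0.0
```

Emit:
{"fn": "send_rows", "kwargs": {
  "steps": [
    [[-4.3,4.1,0],[0,0,0]],
    [[-4.3,4.1,0],[0,0,0]],
    [[-4.3,4.1,0],[0,0,0]],
    [[-4.3,4.1,0],[0,0,0]],
    [[-4.3,4.1,0],[0,0,0]]
  ]
}}

```text
clock: 3.22
eef_pos: [0.5677, -0.1223, 0.4045]
ee_rot: [0.775, 0.631, 0.0, -0.0]
ft_force: [1.2, 0.2, 0.4]
opening: 0.005
gripper_force: 0.0
```

Emit:
{"fn": "send_rows", "kwargs": {
  "steps": [
    [[0,0,3.5],[0,0,0]],
    [[0,0,3.5],[0,0,0]],
    [[0,0,3.5],[0,0,0]],
    [[0,0,0],[0,0,0]]
  ]
}}

```text
clock: 3.72
eef_pos: [0.5656, -0.12, 0.2965]
ee_rot: [0.776, 0.631, -0.002, -0.003]
ft_force: [-0.1, 0.8, 0.2]
opening: 0.002
gripper_force: 0.0
```

```bash
cat >> h.py <<'E'
O=np.array([.5936,.0055]);yh=np.array([.2062,.9785]);xh=np.array([.9785,-.2062])
def rail(p): d=np.asarray(p)[...,:2]-O; return d@xh*1000,d@yh*1000
E
python3 - <<'E'
from plant import readout,viewer
from h import *
s=readout.get_state();print(s["eef_pos"],s["ee_rot"],rail(s["eef_pos"]),s["joint_pos"])
c=viewer.capture("side");cv2.imwrite("pics/s1.png",cv2.resize(c["pixels"][100:260,200:360],None,fx=3.7,fy=3.7,interpolation=cv2.INTER_CUBIC))
E
```

```text
[ 0.5656474  -0.11997629  0.29646964] [ 0.7757675   0.63100853 -0.00163736 -0.00321472] (np.float64(-1.4784047519775523), np.float64(-128.54237559680521)) [-4.17877071e-01  2.73956533e-01  1.68551072e+00 -7.96091140e-06
  1.18934077e+00 -2.12793442e-01]
```

View pics/s1.png

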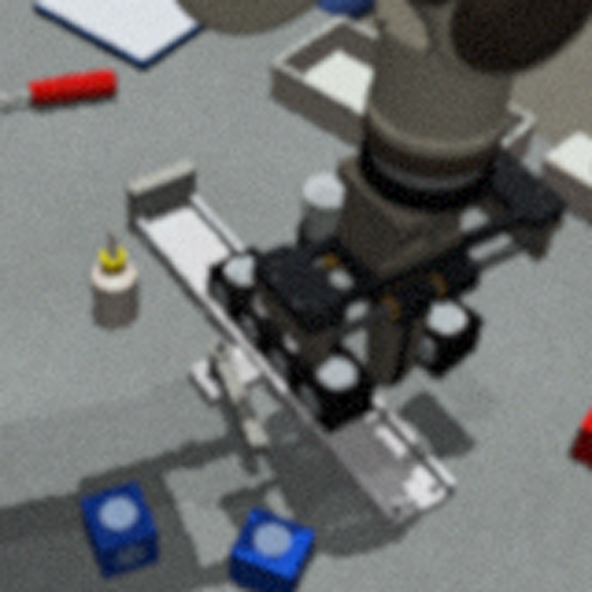

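The closed fingers are over the channel behind block 4, whose window is at (337,373). The keeper and the spare block are clear. Descending.

Emit:
{"fn": "send_rows", "kwargs": {
  "steps": [
    [[0,0.1,3],[0,0,0]],
    [[0,0,3],[0,0,0]],
    [[0,0,1.5],[0,0,0]],
    [[0,0,0.8],[0,0,0]],
    [[0,0,0],[0,0,0]]
  ]
}}

```text
clock: 4.4
eef_pos: [0.5683, -0.1208, 0.2174]
ee_rot: [0.776, 0.63, 0.0, 0.0]
ft_force: [0.4, -0.1, -0.1]
opening: 0.008
gripper_force: 0.0
```

Run:
```python
from plant import readout,viewer
from h import *
s=readout.get_state();print(s["eef_pos"],s["ee_rot"],rail(s["eef_pos"]),s["ft_force"])
c=viewer.capture("side");u,v=proj(c,[*s["eef_pos"][:2],s["eef_pos"][2]-.19]);print(u,v,(u-200)*3.7,(v-100)*3.7)
cv2.imwrite("pics/s2.png",cv2.resize(c["pixels"][140:260,220:340],None,fx=5,fy=5,interpolation=cv2.INTER_CUBIC));print((u-220)*5,(v-140)*5)
```

```text
[ 0.56830074 -0.12081289  0.21739751] [7.76434741e-01 6.30197486e-01 2.09870135e-04 4.20994547e-04] (np.float64(1.290393387506767), np.float64(-128.81387193815632)) [ 0.37357859 -0.08419505 -0.12937366]
302.4821422597654 219.33010606312277 379.18392636113197 441.5213924335543
412.410711298827 396.6505303156139
```

View pics/s2.png

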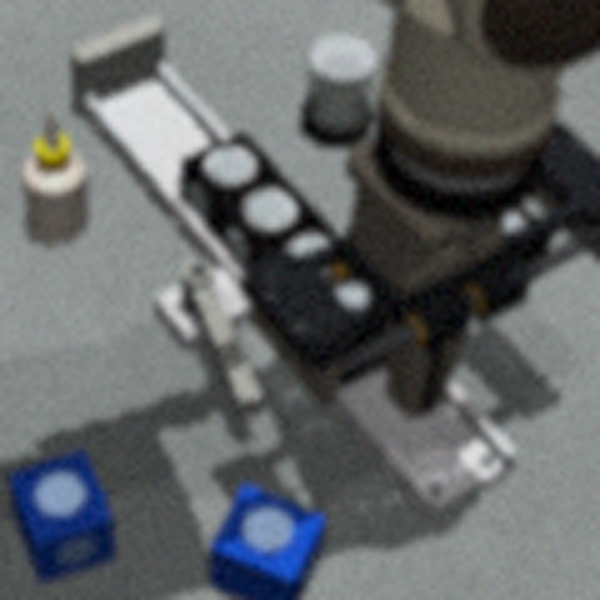

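The closed fingertips are at (412,400), centred in the channel behind block 4. Starting a slow push along tool x.

Emit:
{"fn": "send_rows", "kwargs": {
  "steps": [
    [[0.3,-0.1,0.6],[0,0,0]],
    [[0.5,0,0],[0,0,0]],
    [[0.5,0,0],[0,0,0]],
    [[0.4,0,0],[0,0,0]],
    [[0.2,0,0],[0,0,0]]
  ]
}}

```text
clock: 5.08
eef_pos: [0.571, -0.1015, 0.2108]
ee_rot: [0.776, 0.63, 0.0, 0.0]
ft_force: [0.1, 0.1, 0.1]
opening: 0.003
gripper_force: 0.0
```

Emit:
{"fn": "send_rows", "kwargs": {
  "steps": [
    [[0.2,0,0],[0,0,0]],
    [[0.2,0,0],[0,0,0]],
    [[0.2,0,0],[0,0,0]],
    [[0.2,0,0],[0,0,0]],
    [[0.2,0,0],[0,0,0]]
  ]
}}

```text
clock: 5.7
eef_pos: [0.5729, -0.0923, 0.2107]
ee_rot: [0.777, 0.63, -0.0, 0.0]
ft_force: [-0.8, -2.3, -1.1]
opening: 0.004
gripper_force: 1.1
```

Emit:
{"fn": "send_rows", "kwargs": {
  "steps": [
    [[0.3,0,0],[0,0,0]],
    [[0.3,0,0],[0,0,0]],
    [[0.3,0,0],[0,0,0]],
    [[0.3,0,0],[0,0,0]],
    [[0.3,0,0],[0,0,0]]
  ]
}}

```text
clock: 6.32
eef_pos: [0.5761, -0.0773, 0.2107]
ee_rot: [0.777, 0.63, -0.0, 0.0]
ft_force: [-0.3, -2.5, 1.2]
opening: 0.002
gripper_force: 1.2
```

Run:
```python
from plant import readout
from h import *
s=readout.get_state();print(s["eef_pos"],s["ee_rot"],rail(s["eef_pos"]),s["ft_force"])
```

```text
[ 0.57608113 -0.07726688  0.21071921] [ 7.76557823e-01  6.30045987e-01 -1.00283629e-05  3.89492501e-05] (np.float64(-0.07568699794307035), np.float64(-84.59978260116984)) [-0.26949474 -2.52218498  1.2239687 ]
```

Emit:
{"fn": "send_rows", "kwargs": {
  "steps": [
    [[0.3,0,0],[0,0,0]],
    [[0.3,0,0],[0,0,0]],
    [[0.3,0,0],[0,0,0]],
    [[0.3,0,0],[0,0,0]],
    [[0.3,0,0],[0,0,0]]
  ]
}}

```text
clock: 6.95
eef_pos: [0.5792, -0.0626, 0.2107]
ee_rot: [0.777, 0.63, 0.0, 0.0]
ft_force: [-0.2, -2.4, 0.7]
opening: 0.006
gripper_force: 1.2
```

Emit:
{"fn": "send_rows", "kwargs": {
  "steps": [
    [[0.3,0,0],[0,0,0]],
    [[0.3,0,0],[0,0,0]],
    [[0.3,0,0],[0,0,0]],
    [[0.3,0,0],[0,0,0]],
    [[0.3,0,0],[0,0,0]]
  ]
}}

```text
clock: 7.58
eef_pos: [0.5822, -0.0479, 0.2107]
ee_rot: [0.777, 0.63, -0.0, -0.0]
ft_force: [-0.6, -2.6, -0.8]
opening: 0.003
gripper_force: 1.2
```

Emit:
{"fn": "send_rows", "kwargs": {
  "steps": [
    [[0.3,0,0],[0,0,0]],
    [[0.3,0,0],[0,0,0]],
    [[0.3,0,0],[0,0,0]],
    [[0.3,0,0],[0,0,0]],
    [[0.3,0,0],[0,0,0]]
  ]
}}

```text
clock: 8.2
eef_pos: [0.5853, -0.0332, 0.2107]
ee_rot: [0.777, 0.63, -0.0, 0.0]
ft_force: [0.2, -3.1, 0.1]
opening: 0.003
gripper_force: 1.2
```

Emit:
{"fn": "send_rows", "kwargs": {
  "steps": [
    [[0.3,0,0],[0,0,0]],
    [[0.3,0,0],[0,0,0]],
    [[0.3,0,0],[0,0,0]],
    [[0.3,0,0],[0,0,0]],
    [[0.3,0,0],[0,0,0]]
  ]
}}

```text
clock: 8.82
eef_pos: [0.5884, -0.0185, 0.2107]
ee_rot: [0.777, 0.63, 0.0, -0.0]
ft_force: [0.1, -2.9, -0.3]
opening: 0.004
gripper_force: 1.3
```

Run:
```python
from plant import readout,viewer
from h import *
s=readout.get_state();print(s["eef_pos"],s["ee_rot"],rail(s["eef_pos"]),s["ft_force"])
c=viewer.capture("side");cv2.imwrite("pics/s3.png",cv2.resize(c["pixels"][125:245,200:320],None,fx=5,fy=5,interpolation=cv2.INTER_CUBIC))
```

```text
[ 0.58843159 -0.01853     0.21069915] [ 7.76567425e-01  6.30034153e-01  3.45547997e-06 -2.21226891e-05] (np.float64(-0.10229898336343562), np.float64(-24.579080884860684)) [ 0.12136938 -2.87511152 -0.25556203]
```

View pics/s3.png

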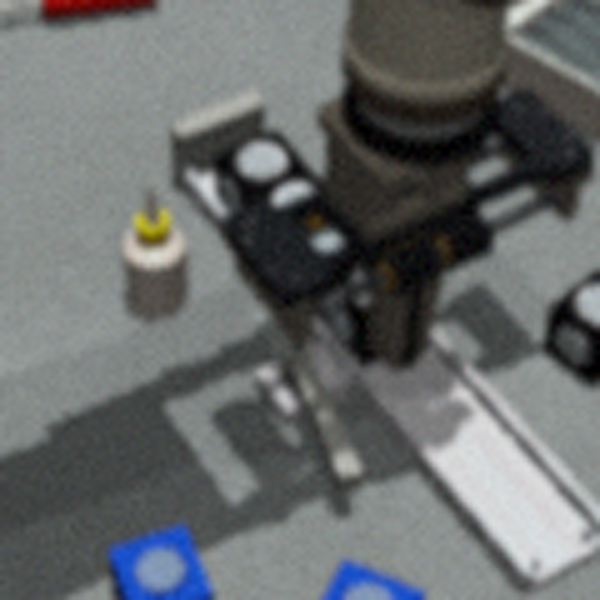

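The train is intact, with the front block's window at (262,160) and a short gap left to the stop at (215,130). About 19 mm remains, so I'm going slower.

Emit:
{"fn": "send_rows", "kwargs": {
  "steps": [
    [[0.3,0,0],[0,0,0]],
    [[0.3,0,0],[0,0,0]],
    [[0.3,0,0],[0,0,0]],
    [[0.2,0,0],[0,0,0]],
    [[0.2,0,0],[0,0,0]]
  ]
}}

```text
clock: 9.5
eef_pos: [0.5911, -0.0059, 0.2107]
ee_rot: [0.777, 0.63, -0.0, 0.0]
ft_force: [-1.2, -2.1, 1.3]
opening: 0.004
gripper_force: 1.3
```

Emit:
{"fn": "send_rows", "kwargs": {
  "steps": [
    [[0.15,0,0],[0,0,0]],
    [[0.1,0,0],[0,0,0]],
    [[0.1,0,0],[0,0,0]],
    [[0.1,0,0],[0,0,0]]
  ]
}}

```text
clock: 10.0
eef_pos: [0.592, -0.0016, 0.2107]
ee_rot: [0.777, 0.63, 0.0, 0.0]
ft_force: [-0.1, -3.3, -0.2]
opening: 0.005
gripper_force: 1.3
```

Emit:
{"fn": "send_rows", "kwargs": {
  "steps": [
    [[0.1,0,0],[0,0,0]],
    [[0.1,0,0],[0,0,0]],
    [[0,0,0],[0,0,0]]
  ]
}}

```text
clock: 10.38
eef_pos: [0.5924, 0.0005, 0.2107]
ee_rot: [0.777, 0.63, 0.0, -0.0]
ft_force: [0.6, -2.5, 0.3]
opening: 0.005
gripper_force: 0.9
```

Emit:
{"fn": "send_rows", "kwargs": {
  "steps": [
    [[0.1,0,0],[0,0,0]],
    [[0,0,0],[0,0,0]]
  ]
}}

```text
clock: 10.62
eef_pos: [0.5926, 0.0014, 0.2107]
ee_rot: [0.777, 0.63, 0.0, -0.0]
ft_force: [-0.4, -1.9, 0.1]
opening: 0.006
gripper_force: 1.0
```

Emit:
{"fn": "send_rows", "kwargs": {
  "steps": [
    [[0.1,0,0],[0,0,0]],
    [[0,0,0],[0,0,0]]
  ]
}}

```text
clock: 10.88
eef_pos: [0.5928, 0.0024, 0.2107]
ee_rot: [0.777, 0.63, 0.0, -0.0]
ft_force: [-0.7, -2.2, -0.1]
opening: 0.011
gripper_force: 1.1
```

Emit:
{"fn": "send_rows", "kwargs": {
  "steps": [
    [[0.1,0,0],[0,0,0]],
    [[0,0,0],[0,0,0]]
  ]
}}

```text
clock: 11.12
eef_pos: [0.593, 0.0027, 0.2107]
ee_rot: [0.776, 0.63, -0.001, 0.0]
ft_force: [-1.9, -5.7, 0.3]
opening: 0.005
gripper_force: 2.9
```

Emit:
{"fn": "send_rows", "kwargs": {
  "steps": [
    [[0.05,0,0],[0,0,0]],
    [[0,0,0],[0,0,0]]
  ]
}}

```text
clock: 11.38
eef_pos: [0.593, 0.0029, 0.2108]
ee_rot: [0.776, 0.63, -0.001, 0.001]
ft_force: [-1.8, -7.0, 1.6]
opening: 0.006
gripper_force: 3.7
```

The force rose to 7 N against a 2–3 N sliding force while the tool stopped advancing, so the row is against the stop. Backing off, rising, and going round to the keeper's outer side.

Emit:
{"fn": "send_rows", "kwargs": {
  "steps": [
    [[-0.3,0,0],[0,0,0]],
    [[-1.2,0,0],[0,0,0]],
    [[-1.5,0,0],[0,0,0]],
    [[0,0,-3],[0,0,0]],
    [[0,0,-3],[0,0,0]]
  ]
}}

```text
clock: 12.0
eef_pos: [0.5865, -0.0266, 0.271]
ee_rot: [0.777, 0.63, -0.0, -0.001]
ft_force: [0.2, 0.2, 0.4]
opening: 0.005
gripper_force: 0.0
```

Emit:
{"fn": "send_rows", "kwargs": {
  "steps": [
    [[-1.1,-3.8,0],[0,0,0]],
    [[-1.1,-3.8,0],[0,0,0]],
    [[-1.1,-4.0,0],[0,0,0]],
    [[0,0,0],[0,0,0]]
  ]
}}

```text
clock: 12.5
eef_pos: [0.4641, -0.0341, 0.2697]
ee_rot: [0.777, 0.629, -0.001, -0.001]
ft_force: [0.0, 0.5, -0.3]
opening: 0.007
gripper_force: 0.0
```

Run:
```python
from plant import readout,viewer
from h import *
s=readout.get_state();print(s["eef_pos"],s["ee_rot"],rail(s["eef_pos"]),s["ft_force"])
c=viewer.capture("side");u,v=proj(c,[*s["eef_pos"][:2],.024]);print((u-200)*5,(v-125)*5)
cv2.imwrite("pics/s4.png",cv2.resize(c["pixels"][125:245,200:320],None,fx=5,fy=5,interpolation=cv2.INTER_CUBIC))
P=xyz(c)
a,b=rail(P);z=P[...,2];m=(abs(a)<15)&(z>.036)&(z<.05)&(b>-20)&(b<162);print(b[m].min(),b[m].max(),np.histogram(b[m],10))
```

```text
[ 0.46413582 -0.03413496  0.26968033] [ 7.77017714e-01  6.29477088e-01 -7.16622031e-04 -1.24700785e-03] (np.float64(-118.50797603818107), np.float64(-65.47832416705677)) [ 0.02973578  0.4799184  -0.27828668]
251.54739866837915 489.6762960785557
4.300161704329755 62.971855130103755 (array([21,  0,  7, 15,  8,  0,  0,  0, 11, 10]), array([ 4.3001617 , 10.16733105, 16.03450039, 21.90166973, 27.76883907,
       33.63600842, 39.50317776, 45.3703471 , 51.23751644, 57.10468579,
       62.97185513]))
```

View pics/s4.png

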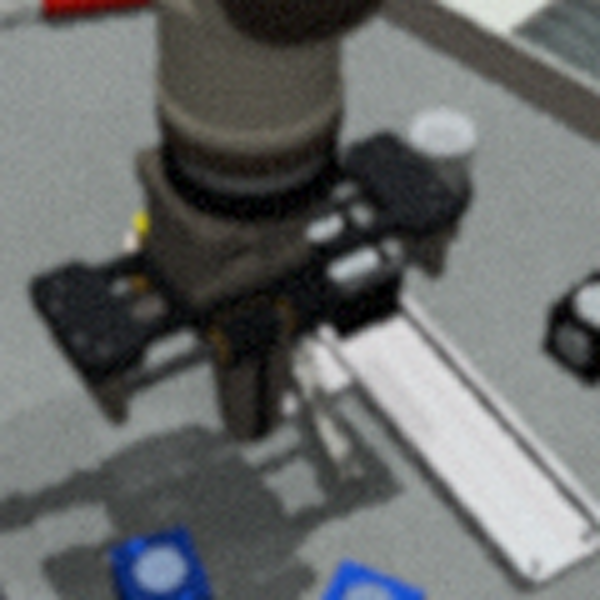

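The closed fingers stand at (250,435), outside the keeper bar, which runs from its hub near (300,370) to its tip at (345,470). The row's rear face at (350,330) is clear of the keeper's sweep. Going down, then pushing the bar inward.

Emit:
{"fn": "send_rows", "kwargs": {
  "steps": [
    [[0,0,2.5],[0,0,0]],
    [[0,0,2.5],[0,0,0]],
    [[0,0,0.6],[0,0,0]],
    [[0,0.5,0],[0,0,0]],
    [[0,0.5,0],[0,0,0]]
  ]
}}

```text
clock: 13.18
eef_pos: [0.4777, -0.0364, 0.2159]
ee_rot: [0.777, 0.63, 0.001, 0.001]
ft_force: [0.0, 0.0, -0.5]
opening: 0.002
gripper_force: 0.0
```

Emit:
{"fn": "send_rows", "kwargs": {
  "steps": [
    [[0,0.5,0],[0,0,0]],
    [[0,0.5,0],[0,0,0]],
    [[0,0.5,0],[0,0,0]],
    [[0,0.5,0],[0,0,0]],
    [[0,0.5,0],[0,0,0]]
  ]
}}

```text
clock: 13.8
eef_pos: [0.501, -0.0412, 0.2145]
ee_rot: [0.777, 0.63, -0.0, -0.0]
ft_force: [-1.5, -1.3, 0.9]
opening: 0.006
gripper_force: 0.5
```

Run:
```python
from plant import readout
from h import *
s=readout.get_state();print(s["eef_pos"],s["ee_rot"],rail(s["eef_pos"]),s["ft_force"])
```

```text
[ 0.50098341 -0.04124219  0.21450855] [ 7.76555941e-01  6.30048163e-01 -3.04280023e-04 -2.99523291e-04] (np.float64(-80.98709625650135), np.float64(-64.83477294480639)) [-1.49893768 -1.25008578  0.88675857]
```

Emit:
{"fn": "send_rows", "kwargs": {
  "steps": [
    [[-0.1,0.6,0],[0,0,0]],
    [[-0.1,0.6,0],[0,0,0]],
    [[-0.1,0.6,0],[0,0,0]],
    [[0.1,0.55,0],[0,0,0]],
    [[0.1,0.55,0],[0,0,0]]
  ]
}}

```text
clock: 14.42
eef_pos: [0.5294, -0.0482, 0.2147]
ee_rot: [0.777, 0.63, -0.0, 0.0]
ft_force: [-2.1, 0.0, -0.5]
opening: 0.008
gripper_force: 0.6
```

Emit:
{"fn": "send_rows", "kwargs": {
  "steps": [
    [[0.1,0.55,0],[0,0,0]],
    [[0.25,0.5,0],[0,0,0]],
    [[0.25,0.5,0],[0,0,0]],
    [[0.3,0.55,0],[0,0,0]],
    [[0.4,0.4,0],[0,0,0]]
  ]
}}

```text
clock: 15.05
eef_pos: [0.5566, -0.0405, 0.2147]
ee_rot: [0.777, 0.63, 0.0, 0.0]
ft_force: [-1.2, -1.3, -0.6]
opening: 0.005
gripper_force: 0.6
```

Emit:
{"fn": "send_rows", "kwargs": {
  "steps": [
    [[0.5,0.4,0],[0,0,0]],
    [[0.45,0.4,0],[0,0,0]],
    [[0.35,0.2,0],[0,0,0]],
    [[0.3,0.1,0],[0,0,0]],
    [[0.3,0.1,0],[0,0,0]]
  ]
}}

```text
clock: 15.68
eef_pos: [0.5721, -0.0244, 0.2149]
ee_rot: [0.777, 0.63, 0.0, 0.0]
ft_force: [0.5, -1.0, -0.7]
opening: 0.002
gripper_force: 0.6
```

Run:
```python
from plant import readout,viewer
from h import *
s=readout.get_state();print(s["eef_pos"],s["ee_rot"],rail(s["eef_pos"]),s["ft_force"])
c=viewer.capture("side")
cv2.imwrite("pics/s5.png",cv2.resize(c["pixels"][125:245,200:320],None,fx=5,fy=5,interpolation=cv2.INTER_CUBIC))
```

```text
[ 0.57211516 -0.02436935  0.2148836 ] [7.76579367e-01 6.30019295e-01 1.94269785e-04 3.70464111e-04] (np.float64(-14.863856808772537), np.float64(-33.65733155185795)) [ 0.51938889 -1.02077415 -0.65790837]
```

View pics/s5.png

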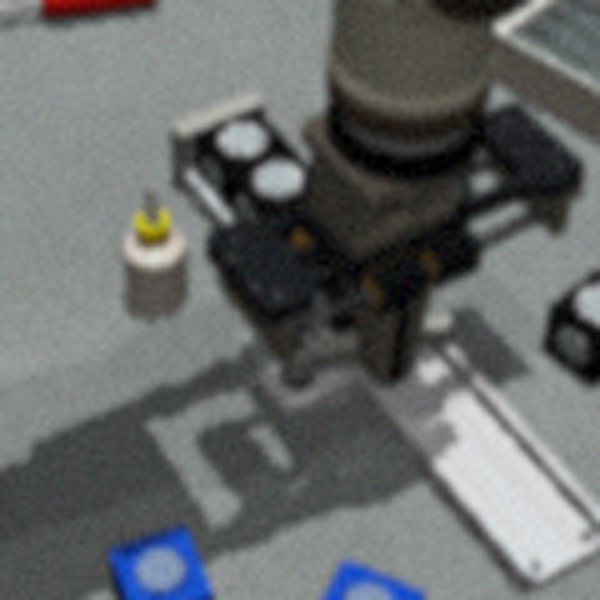

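The front block now sits at the stop (window at (242,138)) and the keeper, tip at (437,322), is nearly across the rail. Finishing gently until the limit is felt.

Emit:
{"fn": "send_rows", "kwargs": {
  "steps": [
    [[0.25,0.1,0],[0,0,0]],
    [[0.2,0,0],[0,0,0]],
    [[0.2,0,0],[0,0,0]],
    [[0.15,0,0],[0,0,0]],
    [[0,0,0],[0,0,0]]
  ]
}}

```text
clock: 16.35
eef_pos: [0.5745, -0.0167, 0.2147]
ee_rot: [0.777, 0.63, 0.0, -0.0]
ft_force: [0.5, -1.2, -0.1]
opening: 0.004
gripper_force: 0.3
```

Emit:
{"fn": "send_rows", "kwargs": {
  "steps": [
    [[0.1,0,0],[0,0,0]],
    [[0.1,0,0],[0,0,0]],
    [[0,0,0],[0,0,0]]
  ]
}}

```text
clock: 16.73
eef_pos: [0.5749, -0.0148, 0.2147]
ee_rot: [0.777, 0.63, 0.0, -0.0]
ft_force: [0.3, -0.5, 0.3]
opening: 0.004
gripper_force: 0.5
```

Emit:
{"fn": "send_rows", "kwargs": {
  "steps": [
    [[0.1,0,0],[0,0,0]],
    [[0,0,0],[0,0,0]]
  ]
}}

```text
clock: 16.98
eef_pos: [0.5751, -0.0139, 0.2147]
ee_rot: [0.777, 0.63, 0.0, 0.0]
ft_force: [0.2, -1.1, -0.1]
opening: 0.005
gripper_force: 0.6
```

Emit:
{"fn": "send_rows", "kwargs": {
  "steps": [
    [[0.1,0,0],[0,0,0]],
    [[0.1,0,0],[0,0,0]],
    [[0,0,0],[0,0,0]]
  ]
}}

```text
clock: 17.35
eef_pos: [0.5755, -0.0118, 0.2147]
ee_rot: [0.777, 0.63, 0.0, -0.0]
ft_force: [1.2, -1.2, -0.9]
opening: 0.007
gripper_force: 0.6
```

Emit:
{"fn": "send_rows", "kwargs": {
  "steps": [
    [[0.1,0,0],[0,0,0]],
    [[0,0,0],[0,0,0]]
  ]
}}

```text
clock: 17.6
eef_pos: [0.5757, -0.0111, 0.2147]
ee_rot: [0.777, 0.63, -0.0, 0.0]
ft_force: [0.7, -2.3, 0.5]
opening: 0.006
gripper_force: 1.5
```

Emit:
{"fn": "send_rows", "kwargs": {
  "steps": [
    [[0.05,0,0],[0,0,0]],
    [[0.05,0,0],[0,0,0]],
    [[0,0,0],[0,0,0]]
  ]
}}

```text
clock: 17.98
eef_pos: [0.5759, -0.0107, 0.2147]
ee_rot: [0.776, 0.63, -0.001, 0.001]
ft_force: [-0.8, -7.4, 0.3]
opening: 0.004
gripper_force: 3.4
```

The limit is felt (7 N, no further advance). Backing off, lifting and moving away to check.

Emit:
{"fn": "send_rows", "kwargs": {
  "steps": [
    [[-0.2,0,0],[0,0,0]],
    [[-1.4,0,0],[0,0,0]],
    [[-1.4,0,0],[0,0,0]],
    [[0,0,-4],[0,0,0]],
    [[0,0,-5],[0,0,0]]
  ]
}}

```text
clock: 18.6
eef_pos: [0.5689, -0.0402, 0.3043]
ee_rot: [0.777, 0.63, -0.001, -0.002]
ft_force: [0.8, 0.8, -0.0]
opening: 0.004
gripper_force: 0.0
```

Emit:
{"fn": "send_rows", "kwargs": {
  "steps": [
    [[-5,0,-2],[0,0,0]],
    [[-5,0,-2],[0,0,0]],
    [[-5,0,0],[0,0,0]],
    [[-5,0,0],[0,0,0]],
    [[0,0,0],[0,0,0]]
  ]
}}

```text
clock: 19.23
eef_pos: [0.5273, -0.2385, 0.3447]
ee_rot: [0.778, 0.628, -0.0, 0.0]
ft_force: [-0.7, 1.9, -0.3]
opening: 0.004
gripper_force: 0.0
```

Run:
```python
from plant import readout,viewer
from h import *
s=readout.get_state();print(s["clock"],s["eef_pos"],s["ft_force"])
c=viewer.capture("side");d=viewer.capture("top")
A=cv2.resize(c["pixels"][125:235,200:300],(400,440),interpolation=cv2.INTER_CUBIC)
B=cv2.resize(d["pixels"][130:240,190:290],(400,440),interpolation=cv2.INTER_CUBIC)
cv2.imwrite("pics/s6.png",np.hstack([A,B]))
for x in(c,d):
    P=xyz(x);a,b=rail(P);z=P[...,2]
    m=(abs(a)<15)&(z>.041)&(z<.05)&(b>-5)&(b<168);print("row",m.sum(),b[m].min(),b[m].max())
    m=(a>-40)&(a<40)&(z>.03)&(z<.041)&(b>-30)&(b<1)
    if m.sum()>5: print("bar",m.sum(),np.polyfit(a[m],b[m],1),a[m].max())
```

```text
19.225 [ 0.5272857  -0.23851268  0.34472401] [-0.71439499  1.91546596 -0.2536153 ]
row 411 3.556847831939731 167.33495034519714
bar 106 [ 8.44059175e-04 -6.27277129e+00] 33.7273040920443
row 353 -4.071856293764542 167.67365826126627
bar 71 [ 6.11820096e-03 -6.65856851e+00] 33.61936879789463
```

View pics/s6.png

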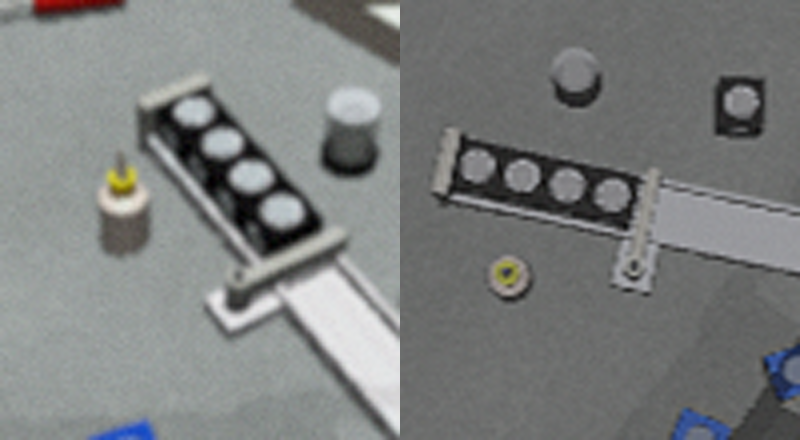

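The row sits against the stop at (150,110). The keeper lies square across the rail behind block 4, running from (237,290) to (340,237); its measured slope is about 0. The other things near the rail look undisturbed.

```bash
python3 -c "
from plant import arm
print(arm.hand_in())"
```

```text
the job is handed in; nothing more can be done
None
```

The four blocks were pushed home against the end stop as one train, the keeper was swung to its limit square across the rail behind block 4, and the job was handed in at about 19 s of the 58 s allowed.

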